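# Put the shoe polish tins back in their trays

## Robot

A 7-joint arm with a two-finger parallel gripper is mounted at the origin on the work surface. World frame = base frame: x ahead of the robot, y to its left, z up, the work surface at z = 0. Lengths are in m, angles in rad, forces in N, time in s.
With the tool pointing down it reaches from about 0.4 to 0.85 m from the base axis. Payload 4.5 kg.
Tool frame: the origin (TCP) lies midway between the tips of the shut fingers; the grasp point (between the pads) lies 19 mm behind it; z points along the fingers, y is the line along which they close (so a half turn about z gives the same grasp; the last joint's range is limited). The gripper opens to 88 mm and grips with 3 to 60 N. Pads are 18 mm wide; open, the fingers measure 123 mm over their backs; the gripper's body (75 mm by 187 mm) begins 45 mm behind the grasp point.
Start: joints at [0.034, 0.689, -0.195, 1.565, 0.157, 0.902, -0.215], TCP at [0.625, 0, 0.239] pointing down, gripper open.
Joint ranges: [-3.01, 3.01], [-0.46, 2.08], [-1.47, 1.51], [0.13, 2.56], [-1, 4.14], [0.04, 2.09], [-2.66, 2.66]. Speed limits (rad/s): [2.57, 2.57, 3.14, 3.14, 3.14, 3.14, 3.14].

## Interface

Orientations are given as a unit quaternion [x, y, z, w].
In Python, from plant import * gives the robot as it stands.
- The arm moves only by the tool send_rows, never from a script. Its argument "targets" is a list of rows, each a list of 2 entries, a list of its own where there are three numbers: the shift along the tool's x, y, z in units of 0.3 m (1.0 is 0.3 m), then the turn, a rotation vector about the tool's x, y, z in units of pi rad (1.0 is pi rad). A call has 1 to 12 rows; each row is the pose to reach, as a shift and turn from the pose commanded when the call began, along the tool's axes at that moment, turning the shorter way round; what a row does not reach only later rows make up. A row lasts 1/8 s, in which the tool goes at most 62.5 mm and 10.7 degrees, less where a joint would pass 70% of its speed; a pose out of reach is approached as far as the arm can. A call with a number of a shift or a turn outside -1 to 1 is refused whole. A call with a gripper value outside its range is refused whole. "fingers" is the opening, from 0 (shut) to 1 (fully open), set as the call begins (left out, the last holds). The fingers move at their own pace and stop on an object; "newtons" is the grip in N (left out, the last holds). Time passes only in rows, so rows that repeat a pose let the fingers close. It gives the time, the measured TCP pose, the force, the opening and the grip force at its end, in the units of the state.
- get_state(): the state, without advancing time (a new reading comes with each control period).
- snapshot(name): name is "scene" or "side" or "wrist"; returns a dict with "img" (400x640x3 uint8, blue, green, red), "fx", "fy", "cx", "cy" (pixels), "k1" (the pictures are not rectified: a ray, as slopes to the right and down, at radius r is drawn at 1 + k1 r^2 times it, then the intrinsics apply), "cam_to_world" (4x4, takes a point from camera to world coordinates); the wrist camera has in their place "T_tool_cam" (4x4, takes a point from camera to tool coordinates, whose origin is the TCP and whose axes are the flange's). Camera axes: x right, y down, z forward; pixel columns grow to the right and rows downward; lengths in m; the calibration is good to about 2 mm. A picture is of the moment at which its call begins: read the wrist's pose just before it. There is no depth.
- finish_job(): hands the job in; it is judged then, once.
The state is a dict: "clock": time; "q": joint angles; "qd": joint speeds; "joint_torque": joint torques, N m; "tool_pos": TCP position; "eef_rot": TCP orientation; "contact_force": force on the tool from outside, world axes, zero at the start; "moment": the same for the moment, N m; "opening": opening from 0.0 (shut) to 1.0 (fully open); "finger_force": force on a finger pad.
Only numpy, scipy, OpenCV 4.12 (cv2) and the standard library are available. Lean on these libraries where they do the work, as an engineer would, in place of code of your own. Each camera call takes 0.05 s, during which the arm holds its last target. There are 200 camera calls.

## Task

On the hallway radiator shelf, pick out the four round shoe polish tins and put each one in the grey shoe kit tray that fits it: the smallest tin in the smallest tray, the next size in the next, and so on up to the largest tin in the largest tray. Set each down flat on its tray's floor, the right way up as you found it, without dropping it, and let go. Leave the trays where they stand, and leave the black key cover and the umbrella handle alone.

Things in the scene. Friction and masses are not known exactly. Their poses are not given: they have to be found in the camera images.
- tin_small: the smallest of four round flat aluminium shoe polish tins: 36 mm diameter, 26 mm high, closed, loose, about 73 g (may vary by a third), standing on its flat base. Origin at the centre of its underside, z up.
- tin_medium: the second smallest of four round flat aluminium shoe polish tins: 46 mm diameter, 26 mm high, closed, loose, about 85 g (may vary by a third), standing on its flat base. Origin at the centre of its underside, z up.
- tin_large: the second largest of four round flat aluminium shoe polish tins: 56 mm diameter, 26 mm high, closed, loose, about 97 g (may vary by a third), standing on its flat base. Origin at the centre of its underside, z up.
- tin_extra_large: the largest of four round flat aluminium shoe polish tins: 66 mm diameter, 26 mm high, closed, loose, about 109 g (may vary by a third), standing on its flat base. Origin at the centre of its underside, z up.
- tray_small: the smallest of four low square grey plastic trays, open at the top: 62 mm square outside, 54 mm square inside (4 mm walls), rim 10 mm above the shelf, floor 3 mm thick; loose, 250 g. Origin at the centre of its underside, x and y along its sides, z up. The smallest tin (36 mm) belongs in it.
- tray_medium: the second smallest of four low square grey plastic trays, open at the top: 72 mm square outside, 64 mm square inside (4 mm walls), rim 10 mm above the shelf, floor 3 mm thick; loose, 250 g. Origin at the centre of its underside, x and y along its sides, z up. The second smallest tin (46 mm) belongs in it.
- tray_large: the second largest of four low square grey plastic trays, open at the top: 82 mm square outside, 74 mm square inside (4 mm walls), rim 10 mm above the shelf, floor 3 mm thick; loose, 250 g. Origin at the centre of its underside, x and y along its sides, z up. The second largest tin (56 mm) belongs in it.
- tray_extra_large: the largest of four low square grey plastic trays, open at the top: 92 mm square outside, 84 mm square inside (4 mm walls), rim 10 mm above the shelf, floor 3 mm thick; loose, 250 g. Origin at the centre of its underside, x and y along its sides, z up. The largest tin (66 mm) belongs in it.
- key_cover: bystander: black hard silicone key cover, 68 x 36 mm, 16 mm high, lying flat and loose among the tins and trays; to be left alone. Origin at its underside, x along its length (it reaches 30 mm to -x and 38 mm to +x).
- umbrella_handle: bystander: loose silver aluminium crook umbrella handle lying flat beyond the work, 22 mm thick bar; straight shank along its own y (from 110 mm on the -y side to 30 mm on the +y side), the crook curling at the +y end towards its +x, in all about 185 x 86 mm; to be left alone. Origin on the shank's line at shelf level.
There are look-alikes about, which are no part of the job. What is shaped like the tin_large but purple is not meant.

How it is judged:
At the end, for the whole second after the job is handed in: Each of the four tins lies flat (tilt under 0.1 rad, underside 1 to 6 mm above the tray's underside) inside the tray of its own size rank, its centre within 14 mm of the tray's centre (any place inside that tray's walls), released and at rest; the trays stand level (horizontal distance between tin_small and tray_small below 0.014 m and z of tin_small in the frame of tray_small between 0.001 and 0.006 m and angle between each of tin_small, tray_small, tin_medium, tray_medium, tin_large, tray_large, tin_extra_large, tray_extra_large's own z axis and vertical below 0.1 rad and linear speed of each of tin_small, tin_medium, tin_large, tin_extra_large below 0.02 m/s and contact force between the fingers and tin_small below 0.1 N and horizontal distance between tin_medium and tray_medium below 0.014 m and z of tin_medium in the frame of tray_medium between 0.001 and 0.006 m and contact force between the fingers and tin_medium below 0.1 N and horizontal distance between tin_large and tray_large below 0.014 m and z of tin_large in the frame of tray_large between 0.001 and 0.006 m and contact force between the fingers and tin_large below 0.1 N and horizontal distance between tin_extra_large and tray_extra_large below 0.014 m and z of tin_extra_large in the frame of tray_extra_large between 0.001 and 0.006 m and contact force between the fingers and tin_extra_large below 0.1 N); the robot touches nothing.
It fails at once if a tin is dropped or thrown (out of the fingers and faster than 0.6 m/s) ((linear speed of tin_small above 0.6 m/s and contact force between the fingers and tin_small below 0.05 N) or (linear speed of tin_medium above 0.6 m/s and contact force between the fingers and tin_medium below 0.05 N) or (linear speed of tin_large above 0.6 m/s and contact force between the fingers and tin_large below 0.05 N) or (linear speed of tin_extra_large above 0.6 m/s and contact force between the fingers and tin_extra_large below 0.05 N)).
It fails at once if a tray is shifted more than 25 mm (distance of any of tray_small, tray_medium, tray_large, tray_extra_large from where it was at the start of the episode above 0.025 m).
It fails at once if the key cover is moved more than 15 mm (distance of key_cover from where it was at the start of the episode above 0.015 m).
It fails at once if the umbrella handle is moved more than 15 mm (distance of umbrella_handle from where it was at the start of the episode above 0.015 m).
It also fails if it takes over 96 s, if anything falls off the work surface, if the arm or the gripper's body presses on something with over 40 N, if the wrist force passes 120 N, or if a joint passes its speed limit or range.

## Working session

There is one attempt and no reset: what is moved stays moved. The work goes in short steps, Python scripts to look and compute and a tool call to move; the robot and the scene stay as the last step left them, time stands still between calls to the robot, and variables do not carry over. Pictures are saved under pics/ and viewed, at most 14 in all, crops included, and the job is handed in when it is done.

Besides the shell and the picture viewer there is one more tool, called after "Request:" by a JSON object that holds its "method" and its "body", one argument or row to a line. send_rows: Moves the arm, as the interface text tells. Its arguments: {"type":"object","properties":{"targets":{"type":"array"},"fingers":{"type":"number"},"newtons":{"type":"number"}},"required":["targets"]}

```bash
ls; mkdir -p pics; python3 - <<'E'
from plant import *
import cv2,pickle
s=get_state();print(s)
d={}
for n in("scene","side","wrist"):
    d[n]=snapshot(n);cv2.imwrite(f"pics/{n}0.png",d[n]["img"])
    print(n,{k:v for k,v in d[n].items() if k!="img"})
pickle.dump((s,d),open("s0.pkl","wb"))
E
```

```text
pics
{'clock': 0.0, 'q': array([ 0.033802  ,  0.6899584 , -0.1945298 ,  1.56637742,  0.15730113,
        0.90249244, -0.21508611]), 'qd': array([ 0.00136015, -0.00029481, -0.00251027, -0.00139062, -0.00033898,
       -0.00099696,  0.00098353]), 'joint_torque': array([ 3.38560185e-04, -5.27571630e+01, -1.26686912e+00, -1.53434461e+01,
       -5.26333472e-02,  6.56995355e-03,  1.65937727e-04]), 'tool_pos': array([ 6.24351979e-01, -4.34890401e-05,  2.37917510e-01]), 'eef_rot': array([ 7.07066420e-01,  7.07146540e-01, -6.95178651e-04, -6.04564187e-04]), 'contact_force': array([-0.4628738 , -0.52491344,  0.10327226]), 'moment': array([-0.0064611 , -0.00997229, -0.02375503]), 'finger_force': 0.0, 'opening': 1.0026616851411232}
scene {'fx': 468.3686274014023, 'fy': 468.3686274014023, 'cx': 311.647945107269, 'cy': 194.24888679440554, 'k1': -0.12695146349878786, 'cam_to_world': array([[-0.46719787,  0.70690826, -0.53104319,  1.18736945],
       [ 0.88402367,  0.3837492 , -0.26690579,  0.31546633],
       [ 0.01510949, -0.59415256, -0.80421044,  0.98194395],
       [ 0.        ,  0.        ,  
[... 220 characters left out ...]
7455 ,  0.4308985 ],
       [-0.14911939, -0.66989008,  0.72733121, -0.79297867],
       [ 0.01177555, -0.7367062 , -0.67611042,  0.74329961],
       [ 0.        ,  0.        ,  0.        ,  1.        ]])}
wrist {'fx': 276.72646879204353, 'fy': 276.72646879204353, 'cx': 316.9271873076769, 'cy': 196.53670820135744, 'k1': -0.020900119883474347, 'T_tool_cam': array([[-2.93495575e-04, -9.50474151e-01, -3.10803479e-01,
         8.04954894e-02],
       [ 9.99999892e-01, -1.67344462e-04, -4.32552936e-04,
        -4.25531063e-04],
       [ 3.59119143e-04, -3.10803573e-01,  9.50474098e-01,
        -1.45952281e-01],
       [ 0.00000000e+00,  0.00000000e+00,  0.00000000e+00,
         1.00000000e+00]])}
```

View pics/scene0.png

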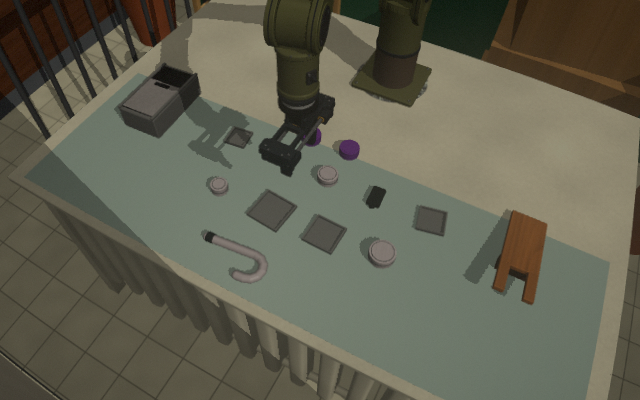

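View pics/side0.png

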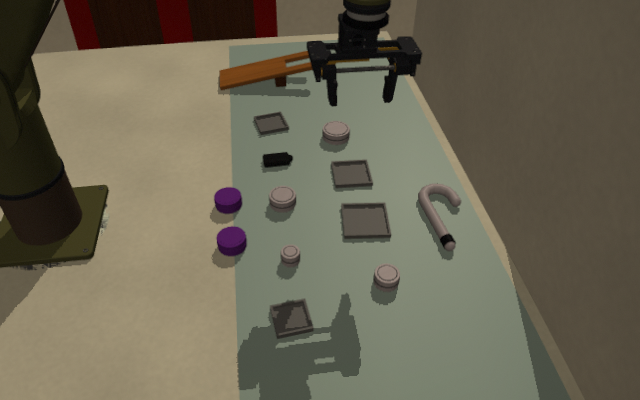

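View pics/wrist0.png

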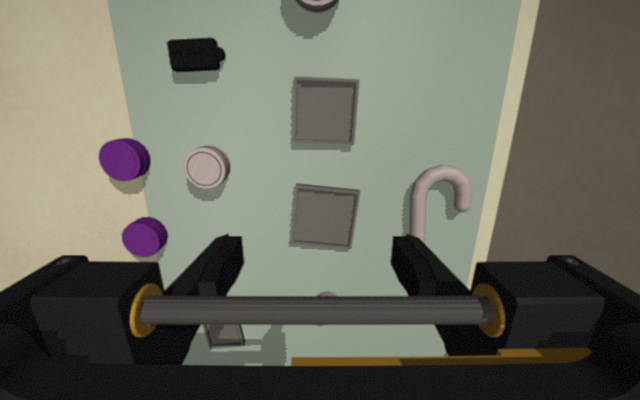

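The side view shows the four pale tins at (336,131), (282,197), (290,254) and (387,275). The trays are at (271,123), (352,174), (365,220) and (292,318), and the two purple look-alikes at (228,200) and (231,240) are excluded. The key cover is at (277,159) and the umbrella handle at (440,215). Next I'll segment and measure sizes.

```bash
cat > h.py <<'E'
import numpy as np,cv2
from scipy.optimize import least_squares
def K(c): return np.array([[c["fx"],0,c["cx"]],[0,c["fy"],c["cy"]],[0,0,1.]]),np.array([c["k1"],0,0,0.])
def pose(s,c):
    if "cam_to_world" in c: return c["cam_to_world"]
    from scipy.spatial.transform import Rotation as R
    T=np.eye(4);T[:3,:3]=R.from_quat(s["eef_rot"]).as_matrix();T[:3,3]=s["tool_pos"]
    return T@c["T_tool_cam"]
def cast(px,z,c,T):
    k,d=K(c);u=cv2.undistortPoints(np.float64(px).reshape(-1,1,2),k,d).reshape(-1,2)
    r=np.c_[u,np.ones(len(u))]@T[:3,:3].T
    return T[:3,3]+r*((z-T[2,3])/r[:,2])[:,None]
def proj(p,c,T):
    k,d=K(c);q=(np.float64(p).reshape(-1,3)-T[:3,3])@T[:3,:3]
    return cv2.projectPoints(q,np.zeros(3),np.zeros(3),k,d)[0].reshape(-1,2)
def blob(m,p,r=4):
    n,l,st,ce=cv2.connectedComponentsWithStats(m)
    w=[i for i in l[int(p[1])-r:int(p[1])+r+1,int(p[0])-r:int(p[0])+r+1].ravel() if i]
    if not w: return None
    i=max(set(w),key=w.count)
    return cv2.findContours((l==i).astype(np.uint8),cv2.RETR_EXTERNAL,cv2.CHAIN_APPROX_NONE)[0][0].reshape(-1,2)
def tinfit(cn,c,T,h=.026):
    "far edge lies on the top rim, near edge on the base"
    top=cast(cn,h,c,T)[:,:2];bot=cast(cn,0,c,T)[:,:2]
    x=np.r_[top.mean(0),.025];away=x[:2]-T[:2,3];away/=np.linalg.norm(away)
    for _ in range(6):
        P=top[(top-x[:2])@away>-.1*x[2]]
        x=least_squares(lambda v:np.hypot(*(P-v[:2]).T)-v[2],x,loss="soft_l1",f_scale=.001).x
    return x
E
python3 - <<'E'
from h import *
import pickle
s,d=pickle.load(open("s0.pkl","rb"))
for n,pts in (("side",[(336,131),(282,197),(290,254),(387,275),(271,123),(352,174),(365,220),(292,318),(300,205),(400,180)]),("scene",[(219,185),(327,174),(382,253),(430,220),(272,210),(324,234),(237,137),(300,300)])):
    im=cv2.cvtColor(d[n]["img"],cv2.COLOR_BGR2LAB)
    for p in pts:
        print(n,p,im[p[1],p[0]],cv2.cvtColor(d[n]["img"],cv2.COLOR_BGR2HSV)[p[1],p[0]])
im=cv2.cvtColor(d["side"]["img"],cv2.COLOR_BGR2LAB)
a=cv2.resize(np.uint8(np.clip((im[80:350,220:480,1].astype(int)-110)*8,0,255)),None,fx=2.2,fy=2.2,interpolation=0)
cv2.imwrite("pics/a.png",a)
E
```

```text
side (336, 131) [137 133 135] [ 10  47 142]
side (282, 197) [134 131 135] [ 13  45 137]
side (290, 254) [135 132 135] [ 11  44 138]
side (387, 275) [142 133 136] [ 11  47 147]
side (271, 123) [ 82 129 134] [17 44 81]
side (352, 174) [ 92 129 134] [18 42 90]
side (365, 220) [ 94 129 134] [18 42 92]
side (292, 318) [ 84 128 133] [18 40 82]
side (300, 205) [138 121 137] [ 43  37 132]
side (400, 180) [150 122 138] [ 39  35 144]
scene (219, 185) [127 131 132] [ 10  30 126]
scene (327, 174) [129 131 133] [ 11  32 128]
scene (382, 253) [126 131 132] [ 12  31 125]
scene (430, 220) [ 84 128 132] [26 23 79]
scene (272, 210) [ 87 127 133] [24 31 82]
scene (324, 234) [ 88 127 133] [24 31 83]
scene (237, 137) [ 82 128 133] [23 29 78]
scene (300, 300) [132 122 135] [ 48  30 126]
```

View pics/a.png

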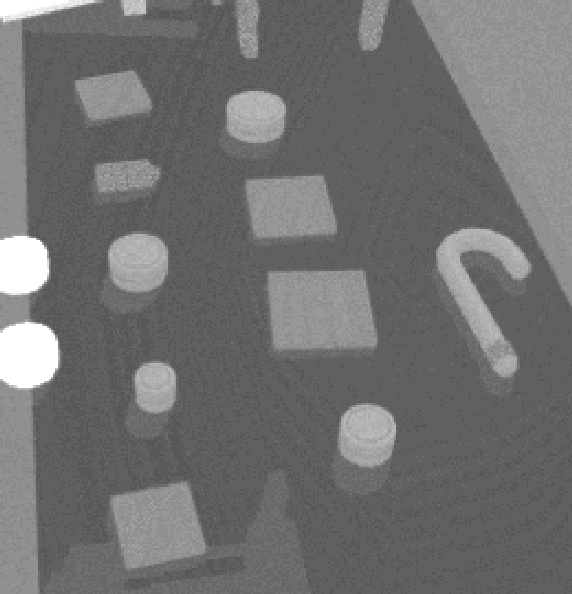

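```bash
cat >> h.py <<'E'
def mask(c): 
    m=(cv2.GaussianBlur(cv2.cvtColor(c["img"],cv2.COLOR_BGR2LAB)[...,1],(3,3),0)>=126).astype(np.uint8)
    return cv2.morphologyEx(m,cv2.MORPH_OPEN,np.ones((3,3),np.uint8))
def trayfit(cn,c,T,h=.01):
    A=cv2.boxPoints(cv2.minAreaRect(np.float32(cast(cn,h,c,T)[:,:2]*1e4)))/1e4
    B=cv2.boxPoints(cv2.minAreaRect(np.float32(cast(cn,0,c,T)[:,:2]*1e4)))/1e4
    k=lambda q:q[np.argsort(np.hypot(*(q-T[:2,3]).T))]
    A,B=k(A),k(B);Q=np.r_[B[:2],A[2:]];ce=Q.mean(0)
    Q=Q[np.argsort(np.arctan2(*(Q-ce).T[::-1]))];e=np.roll(Q,-1,0)-Q
    an=np.angle(np.mean(np.exp(4j*np.arctan2(e[:,1],e[:,0]))))/4
    return np.r_[ce,np.mean(np.hypot(*e.T)),np.degrees(an)]
E
python3 - <<'E'
from h import *
import pickle
s,d=pickle.load(open("s0.pkl","rb"))
for n,tins,trays in (("side",[(336,131),(282,197),(290,254),(387,275)],[(271,123),(352,174),(365,220),(292,318)]),("scene",[(382,253),(327,174),(219,185)],[(430,220),(324,234),(272,210),(237,137)]),("wrist",[(207,167)],[(325,110),(325,216)])):
    c=d[n];T=pose(s,c);m=mask(c)
    for p in tins: x=tinfit(blob(m,p),c,T);print(n,"tin",p,(x*[1,1,2]).round(4))
    for p in trays: print(n,"tray",p,trayfit(blob(m,p),c,T).round(4))
    if n=="side":
        q=cast([(277,159),(440,215),(228,195),(231,235),(420,190),(450,240)],.01,c,T);print(q.round(3))
E
```

```text
side tin (336, 131) [0.6214 0.2211 0.0647]
side tin (282, 197) [0.4723 0.0034 0.0537]
side tin (290, 254) [ 0.4724 -0.1546  0.0338]
side tin (387, 275) [ 0.6377 -0.2299  0.0441]
side tray (271, 123) [ 0.469   0.2971  0.0729 11.4923]
side tray (352, 174) [ 0.6324  0.0748  0.0829 -1.8536]
side tray (365, 220) [ 0.6325 -0.0739  0.0927 -5.236 ]
side tray (292, 318) [ 0.4597 -0.2871  0.0623  6.4998]
[[ 0.472  0.141  0.01 ]
 [ 0.786 -0.086  0.01 ]
 [ 0.36   0.033  0.01 ]
 [ 0.364 -0.084  0.01 ]
 [ 0.767 -0.006  0.01 ]
 [ 0.784 -0.156  0.01 ]]
scene tin (382, 253) [0.6244 0.2213 0.0641]
scene tin (327, 174) [0.4749 0.0013 0.0534]
scene tin (219, 185) [ 0.6401 -0.2314  0.0427]
scene tray (430, 220) [ 0.4698  0.2943  0.0695 11.8055]
scene tray (324, 234) [ 0.6334  0.0732  0.08   -3.7519]
scene tray (272, 210) [ 0.6339 -0.0758  0.0904 -7.4295]
scene tray (237, 137) [ 0.4617 -0.2891  0.061   4.3902]
wrist tin (207, 167) [0.4743 0.0022 0.0555]
wrist tray (325, 110) [ 0.633   0.0737  0.0823 -2.5766]
wrist tray (325, 216) [ 0.6336 -0.0752  0.0918 -6.2684]
```

Sizes are clear. From the side view, the tins measure 65, 54, 34 and 44 mm in the order listed above, and the trays 73, 83, 93 and 62 mm. Candidates for tin_large are the silver one at wrist (207,167) and the purple ones at wrist (124,160) and (145,236). The silver one fits because purple is excluded. I'll confirm that in a crop.

```bash
python3 -c "
import cv2
a=cv2.imread('pics/wrist0.png')[110:270,80:280];cv2.imwrite('pics/c.png',cv2.resize(a,None,fx=3,fy=3))"
```

```text
(no output)
```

View pics/c.png

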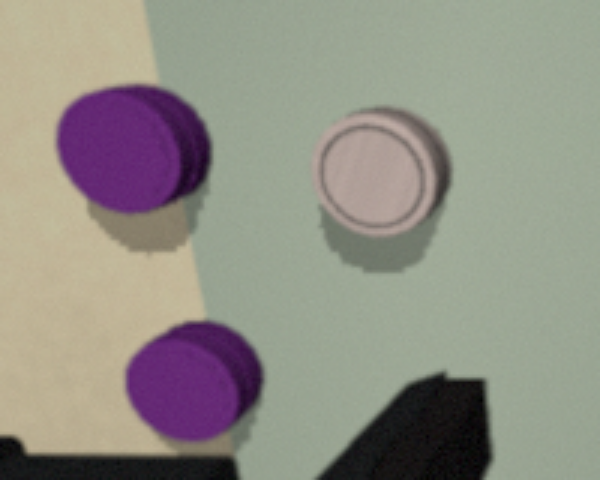

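The crop shows the silver tin at (375,175) with the two purple look-alikes at left. I'll take the silver one.

Request:
{"method": "send_rows", "body": {
  "targets": [
    [[0.003,-0.25,0.25],[0,0,0]],
    [[0.006,-0.4,0.45],[0,0,0]],
    [[0.007,-0.48,0.53],[0,0,0]],
    [[0.007,-0.502,0.56],[0,0,0]],
    [[0.007,-0.502,0.56],[0,0,0]],
    [[0.007,-0.502,0.56],[0,0,0]]
  ],
  "fingers": 1.0,
  "newtons": 20
}}

```text
clock: 0.9
tool_pos: [0.4767, 0.0024, 0.0714]
eef_rot: [0.707, 0.707, 0.001, 0.001]
contact_force: [0.8, 0.5, -0.8]
opening: 1.001
finger_force: 0.0
```

Request:
{"method": "send_rows", "body": {
  "targets": [
    [[0,-0.005,0.08],[0,0,0]],
    [[0,-0.009,0.15],[0,0,0]],
    [[0,-0.009,0.19],[0,0,0]],
    [[0,-0.009,0.2],[0,0,0]],
    [[0,-0.009,0.2],[0,0,0]],
    [[0,-0.009,0.2],[0,0,0]]
  ]
}}

```text
clock: 1.65
tool_pos: [0.4723, 0.0021, 0.0113]
eef_rot: [0.707, 0.707, 0.001, 0.0]
contact_force: [-0.3, -0.1, 0.6]
opening: 1.001
finger_force: 0.0
```

Request:
{"method": "send_rows", "body": {
  "targets": [
    [[0,0,0],[0,0,0]],
    [[0,0,0],[0,0,0]],
    [[0,0,0],[0,0,0]],
    [[0,0,0],[0,0,0]],
    [[0,0,0],[0,0,0]],
    [[0,0,0],[0,0,0]]
  ],
  "fingers": 0.3,
  "newtons": 20
}}

```text
clock: 2.4
tool_pos: [0.4721, 0.0022, 0.0108]
eef_rot: [0.707, 0.707, 0.0, 0.0]
contact_force: [2.2, 0.1, 1.1]
opening: 0.631
finger_force: 20.0
```

Request:
{"method": "send_rows", "body": {
  "targets": [
    [[0,0,-0.03],[0,0,0]],
    [[0,0,-0.1],[0,0,0]],
    [[0,0,-0.17],[0,0,0]],
    [[0,0,-0.2],[0,0,0]],
    [[0,0,-0.2],[0,0,0]]
  ]
}}

```text
clock: 3.02
tool_pos: [0.4718, 0.0021, 0.0712]
eef_rot: [0.707, 0.707, 0.0, 0.0]
contact_force: [-0.1, 0.5, -1.0]
opening: 0.632
finger_force: 20.0
```

Request:
{"method": "send_rows", "body": {
  "targets": [
    [[0.03,0.06,0],[0,0,0]],
    [[0.08,0.18,0],[0,0,0]],
    [[0.15,0.33,0],[0,0,0]],
    [[0.2,0.45,0],[0,0,0]],
    [[0.23,0.52,0],[0,0,0]],
    [[0.24,0.537,0],[0,0,0]],
    [[0.24,0.537,0],[0,0,0]],
    [[0.24,0.537,0],[0,0,0]]
  ]
}}

```text
clock: 4.03
tool_pos: [0.6314, 0.0732, 0.0703]
eef_rot: [0.707, 0.707, -0.001, -0.0]
contact_force: [-0.0, 0.2, -0.4]
opening: 0.629
finger_force: 20.0
```

Request:
{"method": "send_rows", "body": {
  "targets": [
    [[0.003,0.005,0.05],[0,0,0]],
    [[0.003,0.005,0.12],[0,0,0]],
    [[0.003,0.005,0.16],[0,0,0]],
    [[0.003,0.005,0.175],[0,0,0]],
    [[0.003,0.005,0.182],[0,0,0]],
    [[0.003,0.005,0.186],[0,0,0]],
    [[0.003,0.005,0.186],[0,0,0]],
    [[0.003,0.005,0.186],[0,0,0]]
  ]
}}

```text
clock: 5.03
tool_pos: [0.6346, 0.075, 0.0154]
eef_rot: [0.707, 0.707, 0.0, 0.0]
contact_force: [0.6, 0.2, -1.5]
opening: 0.628
finger_force: 20.0
```

Request:
{"method": "send_rows", "body": {
  "targets": [
    [[0,0,0.002],[0,0,0]],
    [[0,0,0.004],[0,0,0]],
    [[0,0,0.005],[0,0,0]],
    [[0,0,0.005],[0,0,0]]
  ]
}}

```text
clock: 5.52
tool_pos: [0.6346, 0.0751, 0.0148]
eef_rot: [0.707, 0.707, 0.0, 0.0]
contact_force: [-2.3, -0.0, 8.9]
opening: 0.632
finger_force: 20.0
```

Touching down (8.9 N). Release and rise.

Request:
{"method": "send_rows", "body": {
  "targets": [
    [[0,0,-0.003],[0,0,0]],
    [[0,0,-0.003],[0,0,0]],
    [[0,0,-0.003],[0,0,0]],
    [[0,0,-0.003],[0,0,0]],
    [[0,0,-0.06],[0,0,0]],
    [[0,0,-0.16],[0,0,0]],
    [[0,0,-0.25],[0,0,0]],
    [[0,0,-0.25],[0,0,0]]
  ],
  "fingers": 1.0
}}

```text
clock: 6.52
tool_pos: [0.6364, 0.0754, 0.0916]
eef_rot: [0.707, 0.707, 0.002, 0.002]
contact_force: [0.7, 0.8, -0.2]
opening: 0.999
finger_force: 0.0
```

Request:
{"method": "send_rows", "body": {
  "targets": [
    [[0.1,-0.01,0],[0,0,0]],
    [[0.28,-0.02,0],[0,0,0]],
    [[0.42,-0.035,0.02],[0,0,0]],
    [[0.48,-0.04,0.08],[0,0,0]],
    [[0.488,-0.04,0.1],[0,0,0]],
    [[0.488,-0.04,0.1],[0,0,0]],
    [[0.488,-0.04,0.1],[0,0,0]]
  ]
}}

```text
clock: 7.4
tool_pos: [0.6232, 0.2187, 0.0585]
eef_rot: [0.708, 0.706, -0.0, 0.001]
contact_force: [0.3, -0.6, 0.4]
opening: 1.001
finger_force: 0.0
```

```bash
python3 - <<'E'
from plant import *
from h import *
import pickle
s=get_state();d={n:snapshot(n) for n in("side","scene","wrist")}
for n in d: cv2.imwrite(f"pics/{n}1.png",d[n]["img"])
pickle.dump((s,d),open("s1.pkl","wb"))
print(s["tool_pos"])
for n,p in (("side",(0.474,-.155)),("side",(0.639,-.231)),("side",(.634,.074)),("scene",(0.474,-.155)),("scene",(0.639,-.231)),("side",(.623,.221)),("scene",(.623,.221)),("wrist",(.623,.221))):
    c=d[n];T=pose(s,c)
    h=.029 if p[0]==.634 else .026
    px=proj([[*p,h]],c,T)[0]
    b=blob(mask(c),px)
    try: print(n,p,px.round(),(tinfit(b,c,T,h)*[1,1,2]).round(4))
    except Exception as e: print(n,p,e)
E
```

```text
[0.62319534 0.21865617 0.05854198]
side (0.474, -0.155) [291. 251.] [ 0.472  -0.1555  0.0362]
side (0.639, -0.231) [388. 273.] [ 0.6377 -0.2299  0.0441]
side (0.634, 0.074) [353. 165.] [0.6271 0.0626 0.0811]
scene (0.474, -0.155) [276. 151.] [ 0.4757 -0.1559  0.035 ]
scene (0.639, -0.231) [218. 183.] [ 0.6401 -0.2314  0.0427]
side (0.623, 0.221) [336. 128.] [0.6216 0.2212 0.0648]
scene (0.623, 0.221) [382. 251.] [0.4358 0.1861 0.1254]
wrist (0.623, 0.221) [317. 223.] [0.623  0.2207 0.0646]
```

View pics/side1.png

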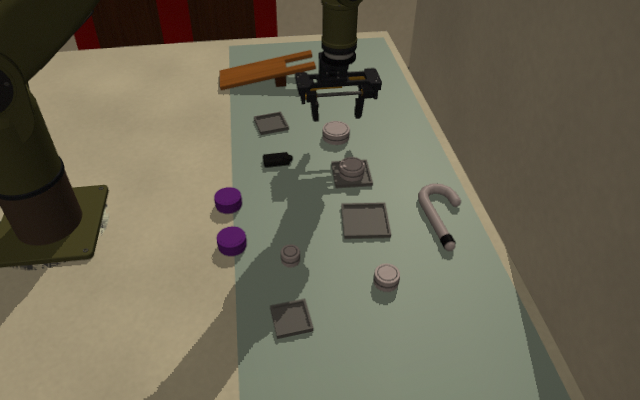

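The side view shows tin_large sitting in its tray at (351,168), everything else unmoved, and the gripper over the XL tin at (336,131). Go down and grip.

Request:
{"method": "send_rows", "body": {
  "targets": [
    [[0.005,0,0.05],[0,0,0]],
    [[0.007,0,0.1],[0,0,0]],
    [[0.007,0,0.145],[0,0,0]],
    [[0.007,0,0.157],[0,0,0]],
    [[0.007,0,0.157],[0,0,0]],
    [[0.007,0,0.157],[0,0,0]]
  ]
}}

```text
clock: 8.3
tool_pos: [0.6227, 0.2237, 0.0118]
eef_rot: [0.707, 0.707, 0.0, 0.0]
contact_force: [-0.0, -0.7, 0.3]
opening: 0.996
finger_force: 0.0
```

Request:
{"method": "send_rows", "body": {
  "targets": [
    [[0,0,0],[0,0,0]],
    [[0,0,0],[0,0,0]],
    [[0,0,0],[0,0,0]],
    [[0,0,0],[0,0,0]],
    [[0,0,0],[0,0,0]],
    [[0,0,0],[0,0,0]]
  ],
  "fingers": 0.3,
  "newtons": 20
}}

```text
clock: 9.05
tool_pos: [0.6227, 0.2236, 0.0117]
eef_rot: [0.707, 0.707, 0.0, 0.0]
contact_force: [0.4, 0.1, 3.9]
opening: 0.744
finger_force: 20.0
```

Request:
{"method": "send_rows", "body": {
  "targets": [
    [[0,0,-0.03],[0,0,0]],
    [[0,0,-0.1],[0,0,0]],
    [[0,0,-0.17],[0,0,0]],
    [[-0.03,0,-0.22],[0,0,0]],
    [[-0.1,0,-0.23],[0,0,0]],
    [[-0.22,0.01,-0.23],[0,0,0]],
    [[-0.38,0.02,-0.23],[0,0,0]],
    [[-0.54,0.03,-0.23],[0,0,0]],
    [[-0.7,0.035,-0.23],[0,0,0]],
    [[-0.84,0.035,-0.23],[0,0,0]],
    [[-0.94,0.035,-0.23],[0,0,0]],
    [[-0.985,0.035,-0.23],[0,0,0]]
  ]
}}

```text
clock: 10.55
tool_pos: [0.6314, -0.0768, 0.0799]
eef_rot: [0.709, 0.705, -0.002, 0.0]
contact_force: [0.2, -0.2, -2.0]
opening: 0.74
finger_force: 20.0
```

Request:
{"method": "send_rows", "body": {
  "targets": [
    [[0,0,0],[0,0,0]],
    [[0,0,0],[0,0,0]]
  ]
}}

```text
clock: 10.8
tool_pos: [0.6328, -0.0698, 0.0803]
eef_rot: [0.706, 0.708, 0.001, -0.001]
contact_force: [-0.1, 1.1, -0.9]
opening: 0.743
finger_force: 20.0
```

Request:
{"method": "send_rows", "body": {
  "targets": [
    [[0,0,0.05],[0,0,0]],
    [[0,0,0.12],[0,0,0]],
    [[0,0,0.18],[0,0,0]],
    [[0,0,0.205],[0,0,0]],
    [[0,0,0.212],[0,0,0]],
    [[0,0,0.212],[0,0,0]],
    [[0,0,0.212],[0,0,0]]
  ]
}}

```text
clock: 11.68
tool_pos: [0.6334, -0.0721, 0.0174]
eef_rot: [0.707, 0.707, 0.0, 0.0]
contact_force: [-0.1, -0.5, 0.1]
opening: 0.739
finger_force: 20.0
```

Still 2.7 mm above touch-down.

Request:
{"method": "send_rows", "body": {
  "targets": [
    [[0,0,0.004],[0,0,0]],
    [[0,0,0.007],[0,0,0]],
    [[0,0,0.01],[0,0,0]],
    [[0,0,0.01],[0,0,0]],
    [[0,0,0.01],[0,0,0]]
  ]
}}

```text
clock: 12.3
tool_pos: [0.6332, -0.072, 0.0156]
eef_rot: [0.707, 0.707, 0.0, 0.0]
contact_force: [-2.7, 1.2, 10.6]
opening: 0.742
finger_force: 20.0
```

Request:
{"method": "send_rows", "body": {
  "targets": [
    [[0,0,-0.003],[0,0,0]],
    [[0,0,-0.003],[0,0,0]],
    [[0,0,-0.003],[0,0,0]],
    [[0,0,-0.003],[0,0,0]],
    [[0,0,-0.06],[0,0,0]],
    [[0,0,-0.16],[0,0,0]],
    [[0,0,-0.22],[0,0,0]],
    [[0,0,-0.22],[0,0,0]],
    [[0,0,-0.22],[0,0,0]]
  ],
  "fingers": 1.0
}}

```text
clock: 13.42
tool_pos: [0.6323, -0.072, 0.0793]
eef_rot: [0.707, 0.707, -0.0, -0.0]
contact_force: [0.8, -0.1, 0.3]
opening: 0.998
finger_force: 0.0
```

Request:
{"method": "send_rows", "body": {
  "targets": [
    [[-0.07,-0.13,0],[0,0,0]],
    [[-0.15,-0.28,0],[0,0,0]],
    [[-0.22,-0.42,0],[0,0,0]],
    [[-0.265,-0.5,0.03],[0,0,0]],
    [[-0.279,-0.528,0.07],[0,0,0]],
    [[-0.279,-0.528,0.1],[0,0,0]],
    [[-0.279,-0.528,0.11],[0,0,0]],
    [[-0.279,-0.528,0.11],[0,0,0]],
    [[-0.279,-0.528,0.11],[0,0,0]]
  ],
  "fingers": 0.8
}}

```text
clock: 14.55
tool_pos: [0.475, -0.1554, 0.0469]
eef_rot: [0.707, 0.707, 0.0, 0.0]
contact_force: [0.3, 0.7, -0.1]
opening: 0.803
finger_force: 0.0
```

Request:
{"method": "send_rows", "body": {
  "targets": [
    [[0,-0.003,0.05],[0,0,0]],
    [[0,-0.004,0.1],[0,0,0]],
    [[0,-0.004,0.117],[0,0,0]],
    [[0,-0.004,0.12],[0,0,0]],
    [[0,-0.004,0.12],[0,0,0]]
  ]
}}

```text
clock: 15.18
tool_pos: [0.4733, -0.1557, 0.0107]
eef_rot: [0.707, 0.707, 0.0, 0.0]
contact_force: [0.7, 0.6, -0.6]
opening: 0.796
finger_force: 0.0
```

Request:
{"method": "send_rows", "body": {
  "targets": [
    [[0,0,0],[0,0,0]],
    [[0,0,0],[0,0,0]],
    [[0,0,0],[0,0,0]],
    [[0,0,0],[0,0,0]],
    [[0,0,0],[0,0,0]],
    [[0,0,0],[0,0,0]],
    [[0,0,0],[0,0,0]]
  ],
  "fingers": 0.1,
  "newtons": 20
}}

```text
clock: 16.05
tool_pos: [0.4734, -0.1557, 0.0109]
eef_rot: [0.707, 0.707, 0.0, 0.0]
contact_force: [-0.3, 0.9, 2.2]
opening: 0.4
finger_force: 20.0
```

Request:
{"method": "send_rows", "body": {
  "targets": [
    [[0,0,-0.03],[0,0,0]],
    [[0,0,-0.09],[0,0,0]],
    [[0,0,-0.15],[0,0,0]],
    [[-0.03,0,-0.19],[0,0,0]],
    [[-0.1,-0.01,-0.2],[0,0,0]],
    [[-0.2,-0.02,-0.2],[0,0,0]],
    [[-0.3,-0.03,-0.2],[0,0,0]],
    [[-0.38,-0.04,-0.2],[0,0,0]],
    [[-0.43,-0.042,-0.2],[0,0,0]],
    [[-0.441,-0.042,-0.2],[0,0,0]],
    [[-0.441,-0.042,-0.2],[0,0,0]],
    [[-0.441,-0.042,-0.2],[0,0,0]]
  ]
}}

```text
clock: 17.55
tool_pos: [0.461, -0.2866, 0.0707]
eef_rot: [0.706, 0.708, 0.0, -0.0]
contact_force: [0.1, -0.3, -1.2]
opening: 0.4
finger_force: 20.0
```

Touch-down expected near z = 0.0139; stop about 2 mm above first.

Request:
{"method": "send_rows", "body": {
  "targets": [
    [[-0.004,0,0.05],[0,0,0]],
    [[-0.004,0,0.11],[0,0,0]],
    [[-0.004,0,0.16],[0,0,0]],
    [[-0.004,0,0.176],[0,0,0]],
    [[-0.004,0,0.182],[0,0,0]],
    [[-0.004,0,0.182],[0,0,0]],
    [[-0.004,0,0.182],[0,0,0]]
  ]
}}

```text
clock: 18.42
tool_pos: [0.4609, -0.2893, 0.0166]
eef_rot: [0.707, 0.707, 0.0, 0.0]
contact_force: [0.9, 0.6, 0.3]
opening: 0.404
finger_force: 20.0
```

Request:
{"method": "send_rows", "body": {
  "targets": [
    [[0,0,0.004],[0,0,0]],
    [[0,0,0.007],[0,0,0]],
    [[0,0,0.01],[0,0,0]],
    [[0,0,0.01],[0,0,0]],
    [[0,0,0.01],[0,0,0]]
  ]
}}

```text
clock: 19.05
tool_pos: [0.4608, -0.2893, 0.0148]
eef_rot: [0.707, 0.707, -0.0, 0.001]
contact_force: [-2.4, 2.3, 15.3]
opening: 0.403
finger_force: 20.0
```

Request:
{"method": "send_rows", "body": {
  "targets": [
    [[0,0,-0.004],[0,0,0]],
    [[0,0,-0.004],[0,0,0]],
    [[0,0,-0.004],[0,0,0]],
    [[0,0,-0.004],[0,0,0]],
    [[0,0,-0.06],[0,0,0]],
    [[0,0,-0.14],[0,0,0]],
    [[0,0,-0.2],[0,0,0]],
    [[0,0,-0.22],[0,0,0]],
    [[0,0,-0.22],[0,0,0]]
  ],
  "fingers": 0.8
}}

```text
clock: 20.18
tool_pos: [0.4608, -0.2894, 0.0797]
eef_rot: [0.707, 0.707, 0.0, 0.0]
contact_force: [0.6, 0.6, 0.7]
opening: 0.799
finger_force: 0.0
```

Request:
{"method": "send_rows", "body": {
  "targets": [
    [[0.04,0.12,0],[0,0,0]],
    [[0.09,0.28,0],[0,0,0]],
    [[0.14,0.43,0],[0,0,0]],
    [[0.18,0.55,0.02],[0,0,0]],
    [[0.196,0.594,0.07],[0,0,0]],
    [[0.196,0.594,0.1],[0,0,0]],
    [[0.196,0.594,0.11],[0,0,0]],
    [[0.196,0.594,0.11],[0,0,0]],
    [[0.196,0.594,0.11],[0,0,0]]
  ],
  "fingers": 0.9
}}

```text
clock: 21.3
tool_pos: [0.6384, -0.2312, 0.0467]
eef_rot: [0.707, 0.707, -0.0, 0.0]
contact_force: [0.6, -0.5, 0.8]
opening: 0.897
finger_force: 0.0
```

Request:
{"method": "send_rows", "body": {
  "targets": [
    [[0.001,0.001,0.05],[0,0,0]],
    [[0.001,0.001,0.1],[0,0,0]],
    [[0.001,0.001,0.116],[0,0,0]],
    [[0.001,0.001,0.119],[0,0,0]],
    [[0.001,0.001,0.119],[0,0,0]]
  ]
}}

```text
clock: 21.92
tool_pos: [0.6394, -0.2301, 0.0106]
eef_rot: [0.707, 0.707, 0.0, 0.0]
contact_force: [-0.1, -0.5, 0.1]
opening: 0.899
finger_force: 0.0
```

Request:
{"method": "send_rows", "body": {
  "targets": [
    [[0,0,0],[0,0,0]],
    [[0,0,0],[0,0,0]],
    [[0,0,0],[0,0,0]],
    [[0,0,0],[0,0,0]],
    [[0,0,0],[0,0,0]],
    [[0,0,0],[0,0,0]],
    [[0,0,0],[0,0,0]]
  ],
  "fingers": 0.2,
  "newtons": 20
}}

```text
clock: 22.8
tool_pos: [0.6393, -0.2301, 0.0106]
eef_rot: [0.707, 0.707, 0.0, 0.0]
contact_force: [0.5, 0.3, 1.4]
opening: 0.509
finger_force: 20.0
```

Request:
{"method": "send_rows", "body": {
  "targets": [
    [[0,0,-0.03],[0,0,0]],
    [[0,0,-0.1],[0,0,0]],
    [[0,0,-0.18],[0,0,0]],
    [[0.03,-0.01,-0.23],[0,0,0]],
    [[0.1,-0.03,-0.25],[0,0,0]],
    [[0.22,-0.07,-0.25],[0,0,0]],
    [[0.36,-0.115,-0.25],[0,0,0]],
    [[0.5,-0.16,-0.25],[0,0,0]],
    [[0.64,-0.205,-0.25],[0,0,0]],
    [[0.76,-0.245,-0.25],[0,0,0]],
    [[0.86,-0.275,-0.25],[0,0,0]],
    [[0.9,-0.288,-0.25],[0,0,0]]
  ]
}}

```text
clock: 24.3
tool_pos: [0.552, 0.0429, 0.0862]
eef_rot: [0.706, 0.708, 0.001, -0.0]
contact_force: [-0.3, -0.1, -1.1]
opening: 0.51
finger_force: 20.0
```

Request:
{"method": "send_rows", "body": {
  "targets": [
    [[0.05,-0.016,0],[0,0,0]],
    [[0.15,-0.05,0],[0,0,0]],
    [[0.28,-0.09,0],[0,0,0]],
    [[0.42,-0.135,0],[0,0,0]],
    [[0.56,-0.18,0],[0,0,0]],
    [[0.69,-0.22,0],[0,0,0]],
    [[0.79,-0.255,0],[0,0,0]],
    [[0.84,-0.275,0],[0,0,0]],
    [[0.852,-0.278,0],[0,0,0]],
    [[0.852,-0.278,0],[0,0,0]],
    [[0.852,-0.278,0],[0,0,0]],
    [[0.852,-0.278,0],[0,0,0]]
  ]
}}

```text
clock: 25.8
tool_pos: [0.4698, 0.2944, 0.0854]
eef_rot: [0.708, 0.707, -0.0, 0.0]
contact_force: [0.3, -0.1, -1.2]
opening: 0.518
finger_force: 20.0
```

Request:
{"method": "send_rows", "body": {
  "targets": [
    [[0.002,0,0.05],[0,0,0]],
    [[0.002,0,0.12],[0,0,0]],
    [[0.002,0,0.19],[0,0,0]],
    [[0.002,0,0.22],[0,0,0]],
    [[0.002,0,0.228],[0,0,0]],
    [[0.002,0,0.23],[0,0,0]],
    [[0.002,0,0.23],[0,0,0]]
  ]
}}

```text
clock: 26.68
tool_pos: [0.4697, 0.2964, 0.017]
eef_rot: [0.707, 0.707, 0.001, 0.0]
contact_force: [0.1, 0.5, -0.9]
opening: 0.519
finger_force: 20.0
```

Request:
{"method": "send_rows", "body": {
  "targets": [
    [[0,0,0.004],[0,0,0]],
    [[0,0,0.008],[0,0,0]],
    [[0,0,0.011],[0,0,0]],
    [[0,0,0.011],[0,0,0]],
    [[0,0,0.011],[0,0,0]]
  ]
}}

```text
clock: 27.3
tool_pos: [0.4695, 0.2963, 0.0144]
eef_rot: [0.707, 0.707, 0.0, 0.0]
contact_force: [-3.0, 0.0, 10.8]
opening: 0.519
finger_force: 20.0
```

Request:
{"method": "send_rows", "body": {
  "targets": [
    [[0,0,-0.003],[0,0,0]],
    [[0,0,-0.003],[0,0,0]],
    [[0,0,-0.003],[0,0,0]],
    [[0,0,-0.003],[0,0,0]],
    [[0,0,-0.06],[0,0,0]],
    [[0,0,-0.16],[0,0,0]],
    [[0,0,-0.3],[0,0,0]],
    [[0,0,-0.45],[0,0,0]],
    [[0,0,-0.6],[0,0,0]],
    [[0,0,-0.7],[0,0,0]],
    [[0,0,-0.7],[0,0,0]],
    [[0,0,-0.7],[0,0,0]]
  ],
  "fingers": 0.9
}}

```text
clock: 28.8
tool_pos: [0.4688, 0.2956, 0.2229]
eef_rot: [0.707, 0.707, -0.0, 0.0]
contact_force: [-1.2, -0.4, 0.2]
opening: 0.901
finger_force: 0.0
```

```bash
python3 - <<'E'
from plant import *
from h import *
import pickle
s=get_state();d={n:snapshot(n) for n in("side","scene","wrist")}
pickle.dump((s,d),open("s2.pkl","wb"))
print(s["tool_pos"])
im=d["side"]["img"][90:350,210:480];cv2.imwrite("pics/e.png",cv2.resize(im,None,fx=2.2,fy=2.2,interpolation=2))
c=d["side"];T=pose(s,c)
L=cv2.cvtColor(c["img"],cv2.COLOR_BGR2LAB)[...,0]
for n,p in (("S",(.461,-.288)),("M",(.4695,.296)),("L",(.633,.074)),("XL",(.633,-.075))):
    px=proj([[*p,.029]],c,T)[0];x,y=px.astype(int);print(n,px.round(),L[y-3:y+4,x-3:x+4].mean())
E
```

```text
[0.46875838 0.29562432 0.22292033]
S [291. 310.] 131.85714285714286
M [270. 115.] 128.69387755102042
L [352. 165.] 139.55102040816325
XL [366. 212.] 142.3265306122449
```

View pics/e.png

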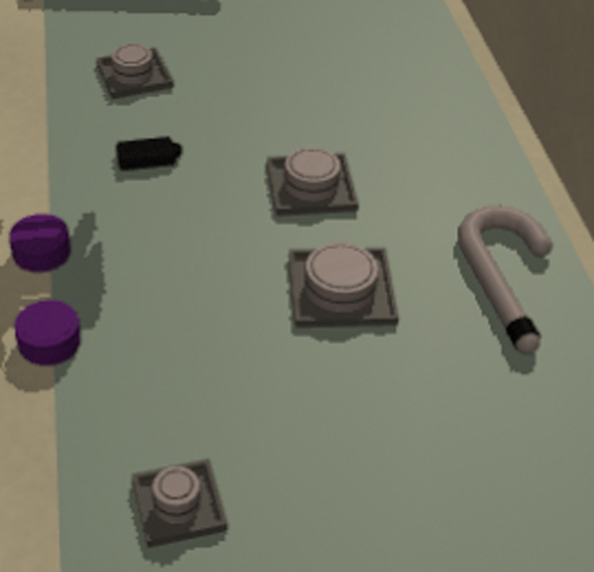

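All four tins sit inside their own trays, at crop (132,62), (312,172), (342,272) and (177,492). The bystanders are where they were. One numeric check of centring, then hand in.

```bash
python3 - <<'E'
from plant import *
from h import *
import pickle
s,d=pickle.load(open("s2.pkl","rb"))
ok=True
c=d["side"];T=pose(s,c)
m=mask(c)
m2=m&(cv2.cvtColor(c["img"],cv2.COLOR_BGR2LAB)[...,0]>108).astype(np.uint8)
for n,p in (("S",(.461,-.288)),("M",(.4695,.296)),("L",(.633,.074)),("XL",(.633,-.075))):
    px=proj([[*p,.029]],c,T)[0]
    a=tinfit(blob(m2,px),c,T,.029);t=trayfit(blob(m,px),c,T)
    (u,v),_=cv2.minEnclosingCircle(np.float32(cast(blob(m2,px),.029,c,T)[:,:2]))
    e=np.hypot(*(a[:2]-t[:2]));print(n,(a*[1,1,2]).round(4),t.round(4),e.round(4))
E
```

```text
S [ 0.4583 -0.2862  0.0316] [ 0.4597 -0.2867  0.0628  6.5998] 0.0015
M [0.4672 0.2965 0.0446] [ 0.4674  0.3052  0.0818 11.4521] 0.0088
L [0.6326 0.0771 0.0527] [ 0.6323  0.0808  0.0885 -1.895 ] 0.0037
XL [ 0.6312 -0.0721  0.0636] [ 0.6329 -0.0698  0.0964 -5.6927] 0.0029
```

```bash
python3 -c "
from plant import *
print(finish_job())"
```

```text
the job is handed in; nothing more can be done
None
```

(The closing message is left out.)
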